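# Shut the parts case and present the ball dish, spout to the latch side

### The arm

A 7-joint arm with a two-finger parallel gripper is mounted at the origin on a cart in front of the work surface, level with it; the furniture and walls round the work are solid. World frame = base frame: x ahead of the robot, y to its left, z up, the work surface at z = 0. Lengths are in m, angles in rad, forces in N, time in s.
With the tool pointing down it reaches from about 0.4 to 0.85 m from the base axis. Payload 10.4 kg.
Tool frame: the origin (TCP) lies on the centre line of the jaws, within the pads' length; the fingertips stand 11 mm ahead of it and the grasp point (between the pads) lies 8 mm behind it (manip.finger_overhang is the distance from the TCP to the fingertips, in m); z points along the fingers, y is the line along which they close (so a half turn about z gives the same grasp; the last joint's range is limited). The gripper opens to 85 mm and grips with 20 to 120 N. Pads are 22 mm wide; open, the fingers measure 114 mm over their backs; the gripper's body (76 mm by 85 mm) begins 54 mm behind the grasp point. The pads swing forward as they close: fully open they stand 13 mm farther back than shut.
Start: joints at [1.147, 0.332, -0.065, 1.46, 0.022, 1.35, -0.088], TCP at [0.244, -0.575, 0.242] pointing down, gripper open.
Joint ranges: [-2.6, 2.6], [-0.5, 2.12], [-1.47, 1.34], [0.16, 2.42], [-1.27, 4.41], [0.06, 2.06], [-2.6, 2.6]. Speed limits (rad/s): [2.22, 2.22, 2.79, 2.79, 3.14, 3.14, 3.14].

### API

Orientations are given as a unit quaternion [x, y, z, w].
In Python, from workcell import manip, imaging, workorder gives the robot as it stands.
- The arm moves only by the tool jog_arm, never from a script. Its argument "deltas" is a list of rows, each an object with "gripper": the opening, from 0 (shut) to 1 (fully open); "offset": the shift along the tool's x, y, z in m, a list of three; "rotation": the turn, a rotation vector about the tool's x, y, z in degrees, a list of three. In form: [{"gripper": gripper, "offset": [tx, ty, tz], "rotation": [ax, ay, az]}, ...]. A call has 1 to 20 rows; each row shifts and turns the commanded pose from where the row before left it, along the tool's axes as they then stand; what a row does not reach is not made up. A row lasts 1/10 s, in which the tool goes at most 50 mm and 8.59 degrees, less where a joint would pass 70% of its speed; a pose out of reach is approached as far as the arm can. A call with a gripper value outside its range is refused whole. The fingers move at their own pace and stop on an object; "newtons" is the grip in N (left out, the last holds). Time passes only in rows, so rows that do not move let the fingers close. It gives the time, the measured TCP pose, the force, the opening and the grip force at its end, in the units of the state.
- manip.get_obs(): the state, without advancing time (a new reading comes with each control period).
- imaging.camera(name): name is "side" or "top"; returns the picture (480x640x3 uint8, blue, green, red); there is no depth.
- imaging.camera_model(name): a dict with "camera_matrix" (3x3 intrinsics, pixels), "world_to_cam" (4x4, takes a point from world to camera coordinates). Camera axes: x right, y up, looking along -z (the intrinsics and any distortion apply to the point x, -y, -z); pixel columns grow to the right and rows downward; lengths in m; the calibration is good to about 2 mm. A picture is of the moment at which its call begins. camera_model takes no time and is no camera call.
- workorder.hand_in(): hands the job in; it is judged then, once.
The state is a dict: "clock": time; "joint_pos": joint angles; "joint_velocities": joint speeds; "tau": joint torques, N m; "position": TCP position; "ee_rot": TCP orientation; "ft_force": force on the tool from outside, world axes, zero at the start; "torque": the same for the moment, N m; "grip_width": opening from 0.0 (shut) to 1.0 (fully open); "grasp_force": force on a finger pad.
Only numpy, scipy, OpenCV 4.12 (cv2) and the standard library are available. Lean on these libraries where they do the work, as an engineer would, in place of code of your own. Each camera call takes 0.05 s, during which the arm holds its last target. There are 200 camera calls.

### The job

Shut the parts case by swinging its clear, yellow-edged lid down. Then pick up the blue dish by the black grip of its handle, keeping it level so that the steel ball stays in the middle, turn it about a quarter turn so that its orange spout points squarely over the latch side of the case, and bring it over the middle of the closed case, its foot about 10 cm above the lid. Finish while still holding it there, level and still with the ball at rest in its middle, ready to be taken over; leave the tape measure, the black tape and the screwdriver alone.

Things in the scene. Friction and masses are not known exactly. Their poses are not given: they have to be found in the camera images.
- case: Fixed dark blue-grey compartment box, 165 mm along its own x, 240 mm along its own y, top of its closed lid 41 mm above the bench. Origin: centre of its underside. Its -x side is the latch side (the long side opposite the hinge, where the lid's yellow latch comes down; it roughly faces the robot's right, -y of the world); its +x side carries the lid's hinge (axis along the case's y, at x = +84 mm, z = 39 mm in the case frame).
- case_lid (a joint): Angle of the clear lid in rad: 0 shut, 1.57 upright, 1.92 leaning fully back beyond the hinge. It starts open, leaning back 3 to 12 degrees past upright, and stays there (hinge friction 0.02 N m, lid 90 g). Pushed forward past upright the lid falls shut by its own weight.
- lid_tip (a point): Middle of the free edge of the clear lid (2 mm thick clear plate with a yellow border, 240 mm wide along the case's y, reaching 168 mm from the hinge axis; the yellow latch flap, 50 mm wide and 14 mm deep, hangs from this edge on the inner side).
- case_top (a point): Point in the middle of the case, on the upper face of the shut lid (41 mm above the bench). Axes as the case.
- dish_grip (a point): Centre of the black grip block on top of the dish's rigid bail handle: 16 mm thick along the dish's x, 56 mm long along the dish's y, 24 mm high, 100 mm above the underside of the dish. Grip it from above, fingers closing along the dish's x. Dish x = direction of the spout, z = up. The blue dish is loose, round, 130 mm across the rim (rim 29 mm above its underside), 0.17 to 0.29 kg, balanced under the grip; the steel wires of the bail stand at y = +-66 mm.
- dish_mid (a point): Point in the dish where the centre of the ball lies when at rest in the middle: 15 mm above the dish's underside, on its axis. The floor of the dish rises 7 degrees from the middle to the rim, so a tilt of more than that, or a jerk, sends the ball off. Axes as the dish.
- spout_tip (a point): Tip of the orange open spout on the rim, 85 mm from the dish's axis along the dish's +x, 17 mm above its underside. The rim has a gap there through which the ball can roll out.
- ball_center (a point): Centre of the loose steel ball, 18 mm in diameter, 24 g (its axes mean nothing).
- tape_measure: Yellow tape measure, 65 x 70 x 35 mm, a loose bystander; origin under its centre.
- tape_black: Roll of black tape, 69 mm across, 19 mm high, a loose bystander; origin under its centre.
- screwdriver: Screwdriver with red handle, 202 mm long, lying near the front edge, a loose bystander; origin under its centre.

How it is judged:
On the way, in this order (a step that is already met when the one before it is completed fails the run):
1. the lid of the case is shut, the dish still standing on the bench (value of joint case_lid below 0.06 rad and height (world z) of dish_mid below 0.03 m), for 0.2 s.
2. the dish is lifted clear of the bench in the gripper, with the ball in its middle (height (world z) of dish_mid above 0.06 m and contact force between the fingers and dish above 0.5 N and distance between ball_center and dish_mid below 0.02 m), for 0.2 s.
At the end, for the whole second after the job is handed in: Lid shut (< 0.06 rad). Dish held by the gripper alone, underside 50 to 170 mm above the lid, middle within 40 mm of the case's middle, level within 0.08 rad, spout over the latch side within 0.2 rad of square; ball within 12 mm of its middle; both still (value of joint case_lid below 0.06 rad and horizontal distance between dish_mid and case_top below 0.04 m and z of dish_mid in the frame of case_top between 0.065 and 0.185 m and angle between the x axis of dish_mid and the x axis of case_top, either way round below 0.2 rad and x of spout_tip in the frame of case_top below -0.03 m and angle between dish_mid's own z axis and vertical below 0.08 rad and distance between ball_center and dish_mid below 0.012 m and linear speed of dish below 0.03 m/s and linear speed of ball below 0.05 m/s and contact force between the fingers and dish above 1 N and contact force between dish and case below 0.05 N); the arm keeps its last pose, push and grip.
It fails at once if the ball runs more than 30 mm from the middle of the dish (distance between ball_center and dish_mid above 0.03 m).
It fails at once if the dish is tipped by more than 0.2 rad (angle between dish_mid's own z axis and vertical above 0.2 rad).
It fails at once if a bystander is moved by more than 30 mm (distance of any of tape_measure, tape_black, screwdriver from where it was at the start of the episode above 0.03 m).
It also fails if it takes over 72 s, if anything falls off the work surface, if the arm or the gripper's body presses on something with over 40 N, if the wrist force passes 120 N, or if a joint passes its speed limit or range.

## Working session

There is one attempt and no reset: what is moved stays moved. The work goes in short steps, Python scripts to look and compute and a tool call to move; the robot and the scene stay as the last step left them, time stands still between calls to the robot, and variables do not carry over. Pictures are saved under pics/ and viewed, at most 10 in all, crops included, and the job is handed in when it is done.

Besides the shell and the picture viewer there is one more tool, called after "Emit:" in YAML: its name, and indented under it one key for each argument. jog_arm: Moves the arm, as the interface text tells. Its arguments: {"type":"object","properties":{"deltas":{"type":"array","items":{"type":"object","properties":{"gripper":{"type":"number"},"offset":{"type":"array","items":{"type":"number"}},"rotation":{"type":"array","items":{"type":"number"}}}}},"newtons":{"type":"number"}},"required":["deltas"]}

```bash
mkdir -p pics; python3 - <<'E'
from workcell import manip, imaging
import cv2,numpy as np
np.set_printoptions(precision=4,suppress=True)
for n in("side","top"):
    cv2.imwrite(f"pics/{n}0.png",imaging.camera(n)); m=imaging.camera_model(n); print(n,m)
o=manip.get_obs(); print(o, manip.finger_overhang)
E
```

```text
side {'camera_matrix': array([[451.9251,   0.    , 330.217 ],
       [  0.    , 451.9251, 232.2704],
       [  0.    ,   0.    ,   1.    ]]), 'world_to_cam': array([[-0.9851, -0.1719,  0.0041,  0.4747],
       [ 0.11  , -0.612 ,  0.7832, -0.2007],
       [-0.1321,  0.7719,  0.6218, -0.767 ],
       [ 0.    ,  0.    ,  0.    ,  1.    ]])}
top {'camera_matrix': array([[439.1006,   0.    , 315.7941],
       [  0.    , 439.1006, 227.8227],
       [  0.    ,   0.    ,   1.    ]]), 'world_to_cam': array([[-0.0158, -0.9992,  0.0366, -0.138 ],
       [ 0.9823, -0.0087,  0.187 , -0.5139],
       [-0.1866,  0.0389,  0.9817, -0.9428],
       [ 0.    ,  0.    ,  0.    ,  1.    ]])}
{'clock': 0.1, 'joint_pos': array([ 1.1474,  0.3328, -0.0647,  1.4609,  0.0216,  1.3499, -0.0885]), 'joint_velocities': array([-0.001 , -0.001 ,  0.0003, -0.0042,  0.0006,  0.0006, -0.0002]), 'tau': array([  0.003 , -62.6747,   0.0503, -39.243 ,   0.0163,   0.007 ,
         0.0001]), 'position': array([ 0.2437, -0.5752,  0.2416]), 'ee_rot': array([ 0.98  ,  0.1991, -0.0002, -0.0006]), 'ft_force': array([-0.0057,  0.8489, -0.1148]), 'torque': array([-0.0081, -0.0095,  0.0413]), 'grasp_force': 0.0, 'grip_width': 0.9965393017178698} 0.011
```

View pics/side0.png

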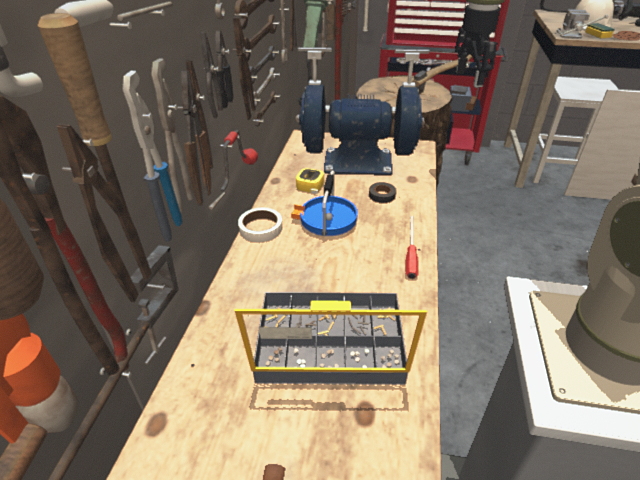

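View pics/top0.png

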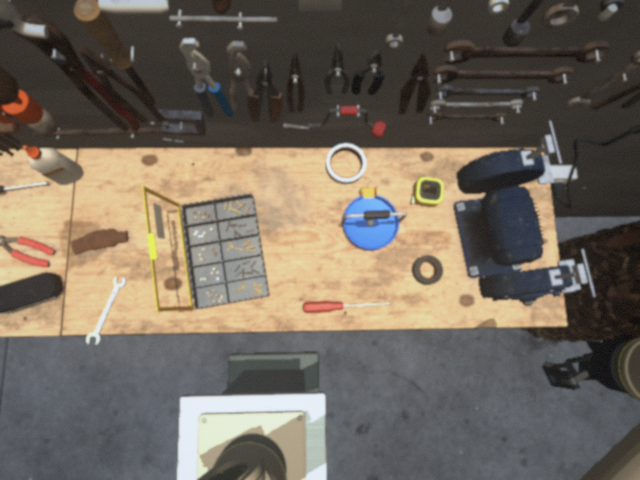

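The side view shows the case at about (330,345), with its lid leaning back over the near edge and the latch at (330,306). It also shows the dish at (328,215), with its spout on the left at (298,213). In the top view the case is centred near (228,251), the lid tip is near (152,246), the dish is at (371,222) with the grip at (377,214), and the spout is at (369,193).

```bash
cat > h.py <<'E'
import cv2,numpy as np
from workcell import manip,imaging,workorder
np.set_printoptions(precision=4,suppress=True)
def ray(n,p):
    m=imaging.camera_model(n);K=m["camera_matrix"];T=m["world_to_cam"]
    d=np.linalg.inv(K)@np.array([p[0],p[1],1.]);d*=[1,-1,-1]
    R=T[:3,:3];return -R.T@T[:3,3],R.T@d
def onz(n,p,z):
    c,d=ray(n,p);return c+d*(z-c[2])/d[2]
def tri(ps,pt):
    (a,u),(b,v)=ray("side",ps),ray("top",pt)
    s=np.linalg.lstsq(np.c_[u,-v],b-a,rcond=None)[0];p,q=a+u*s[0],b+v*s[1]
    return (p+q)/2,np.linalg.norm(p-q)
def proj(n,P):
    m=imaging.camera_model(n);q=m["world_to_cam"]@np.r_[P,1];q=m["camera_matrix"]@(q[:3]*[1,-1,-1]);return q[:2]/q[2]
def mask(im,lo,hi,box):
    k=cv2.inRange(cv2.cvtColor(im,cv2.COLOR_BGR2HSV),np.array(lo),np.array(hi));o=np.zeros_like(k)
    x0,y0,x1,y1=box;o[y0:y1,x0:x1]=k[y0:y1,x0:x1];return o
E
python3 - <<'E'
from h import *
t=cv2.imread("pics/top0.png");s=cv2.imread("pics/side0.png")
def hull(im,n,lo,hi,box):
    k=mask(im,lo,hi,box);cs=cv2.findContours(k,cv2.RETR_EXTERNAL,cv2.CHAIN_APPROX_NONE)[0]
    c=max(cs,key=cv2.contourArea);return k,c
for n,im,box in(("top",t,(330,170,420,260)),("side",s,(285,185,370,245))):
    k,c=hull(im,n,(100,150,60),(125,255,255),box)
    P=np.array([onz(n,p,.029)[:2] for p in cv2.convexHull(c)[:,0]])
    print(n,"dish",cv2.minEnclosingCircle(P.astype(np.float32)),cv2.boundingRect(c))
    k=mask(im,(8,150,100),(24,255,255),(355,180,385,205) if n=="top" else (285,200,308,225))
    ys,xs=np.nonzero(k);print(" spout",xs.mean(),ys.mean(),len(xs),onz(n,(xs.mean(),ys.mean()),.017))
# case top-view corners
k=mask(t,(0,0,0),(180,120,115),(180,180,285,320))
k=cv2.morphologyEx(k,cv2.MORPH_CLOSE,np.ones((5,5)));c=max(cv2.findContours(k,0,1)[0],key=cv2.contourArea)
r=cv2.minAreaRect(c);b=cv2.boxPoints(r);print("case",r,b.tolist());print(np.array([onz("top",p,.037) for p in b]))
# latch
for n,im,box in(("top",t,(140,225,160,265)),("side",s,(305,298,355,315))):
    k=mask(im,(22,130,120),(34,255,255),box);ys,xs=np.nonzero(k);print(n,"latch",xs.mean(),ys.mean(),xs.min(),xs.max(),ys.min(),ys.max())
a=cv2.resize(t[175:320,130:290],None,fx=3.5,fy=3.5,interpolation=2)
b=cv2.resize(t[180:260,330:420],None,fx=2.6,fy=2.6,interpolation=2);d=cv2.resize(s[165:245,285:370],None,fx=2.6,fy=2.6,interpolation=2)
W=np.zeros((508,800,3),np.uint8);W[:a.shape[0],:a.shape[1]]=a
W[:b.shape[0],562:562+b.shape[1]]=b;W[220:220+d.shape[0],562:562+d.shape[1]]=d;cv2.imwrite("pics/z0.png",W)
E
```

```text
top dish ((0.5172104835510254, -0.27147650718688965), 0.058611657470464706) (345, 224, 51, 25)
 spout 374.5 191.25 4 [ 0.6065 -0.2876  0.017 ]
side dish ((0.526723325252533, -0.26374903321266174), 0.07307621091604233) (326, 196, 31, 39)
 spout 296.7844827586207 211.2844827586207 116 [ 0.6091 -0.2764  0.017 ]
case ((223.04586791992188, 250.59390258789062), (104.93798065185547, 73.6812744140625), 82.40535736083984) [[179.59390258789062, 203.45416259765625], [252.6288299560547, 193.7161865234375], [266.4978332519531, 297.733642578125], [193.46290588378906, 307.47161865234375]]
[[ 0.5745  0.1668  0.037 ]
 [ 0.5966  0.0004  0.037 ]
 [ 0.3579 -0.0329  0.037 ]
 [ 0.3391  0.1269  0.037 ]]
top latch 151.49748743718592 245.643216080402 147 156 225 264
side latch 329.78336980306347 305.78774617067836 305 354 300 311
```

View pics/z0.png

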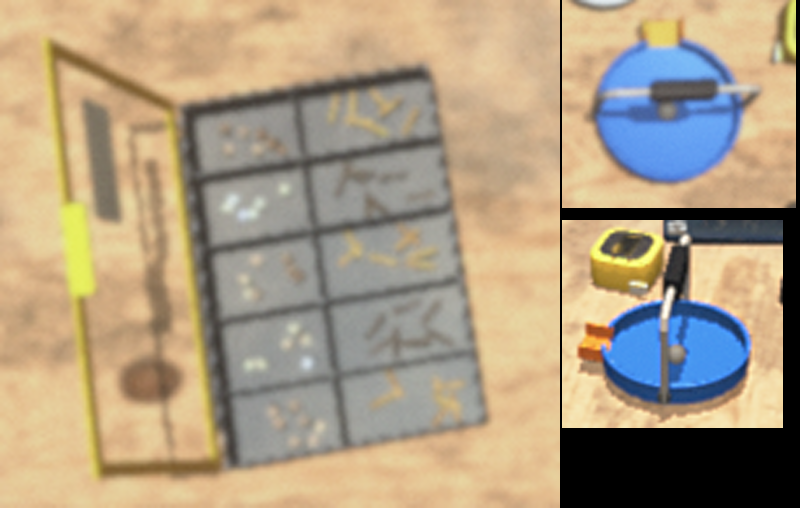

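```bash
python3 - <<'E'
from h import *
C=np.array([onz("top",p,.037) for p in((252.9,194.4),(268.6,295),(195.1,307.3),(182.3,205.3))]);print(C,C.mean(0))
for i in range(4):
    e=C[(i+1)%4]-C[i];print(np.linalg.norm(e),np.degrees(np.arctan2(e[1],e[0])))
print("lat",tri((330.5,300.5),(149,245.6)),tri((330,311),(155,245.6)))
print("lidcorners",tri((424,313),(158,310)),tri((237,311),(144.3,186.4)))
print("grip",tri((329.2,183.5),(376.9,214.6)),onz("top",(376.9,214.6),.1))
print("dish",onz("top",(371,222.3),.029),onz("side",(329,213.1),.029))
print("spout base/tip top",onz("top",(369.4,188.5),.02),"side",onz("side",(295,212),.02))
print("ball",tri((329,216),(370.6,222.5)))
g=proj("top",[.33,-.27,.1]);print(g)
E
```

```text
[[ 0.595  -0.0003  0.037 ]
 [ 0.3638 -0.0375  0.037 ]
 [ 0.3394  0.1233  0.037 ]
 [ 0.5701  0.1605  0.037 ]] [0.4671 0.0615 0.037 ]
0.23412818986079578 -170.84730601798043
0.1627207185612015 98.62948434082796
0.23367185816754688 9.151678935781279
0.1627130517233642 -81.20984839777583
lat (array([0.4515, 0.1697, 0.2169]), np.float64(0.002740612655994092)) (array([0.4537, 0.1663, 0.1938]), np.float64(0.0004697820149309564))
lidcorners (array([0.3348, 0.153 , 0.1986]), np.float64(0.0024892089691872857)) (array([0.5687, 0.1911, 0.1986]), np.float64(0.0006147406987581288))
grip (array([ 0.5316, -0.2754,  0.102 ]), np.float64(0.0020934101904024204)) [ 0.531  -0.2758  0.1   ]
dish [ 0.5284 -0.2742  0.029 ] [ 0.5313 -0.2664  0.029 ]
spout base/tip top [ 0.6125 -0.2751  0.02  ] side [ 0.6114 -0.2689  0.02  ]
ball (array([ 0.532 , -0.2758,  0.0136]), np.float64(0.0019447405549770514))
[378.18   308.6403]
```

Emit:
jog_arm:
  deltas:
    - {"gripper":0,"offset":[0,0,-0.016],"rotation":[0,0,-8.4]}
    - {"gripper":0,"offset":[0,0,-0.016],"rotation":[0,0,-8.4]}
    - {"gripper":0,"offset":[0,0,-0.016],"rotation":[0,0,-8.4]}
    - {"gripper":0,"offset":[0,0,-0.016],"rotation":[0,0,-8.4]}
    - {"gripper":0,"offset":[0,0,-0.016],"rotation":[0,0,-8.4]}
    - {"gripper":0,"offset":[0,0,-0.016],"rotation":[0,0,-8.4]}
    - {"gripper":0,"offset":[0,0,-0.016],"rotation":[0,0,-8.4]}
    - {"gripper":0,"offset":[0,0,-0.016],"rotation":[0,0,-8.2]}

```text
clock: 0.9
position: [0.2438, -0.5753, 0.3705]
ee_rot: [0.705, 0.709, 0.0, -0.0]
ft_force: [-0.2, -0.2, 0.2]
grip_width: 0.002
grasp_force: 0.0
```

Emit:
jog_arm:
  deltas:
    - {"gripper":0,"offset":[0.03,0.021,0],"rotation":[0,0,0]}
    - {"gripper":0,"offset":[0.03,0.021,0],"rotation":[0,0,0]}
    - {"gripper":0,"offset":[0.03,0.021,0],"rotation":[0,0,0]}
    - {"gripper":0,"offset":[0.03,0.021,0],"rotation":[0,0,0]}
    - {"gripper":0,"offset":[0.03,0.021,0],"rotation":[0,0,0]}
    - {"gripper":0,"offset":[0.03,0.021,0],"rotation":[0,0,0]}
    - {"gripper":0,"offset":[0.03,0.021,0],"rotation":[0,0,0]}
    - {"gripper":0,"offset":[0.03,0.021,0],"rotation":[0,0,0]}
    - {"gripper":0,"offset":[0.03,0.021,0],"rotation":[0,0,0]}
    - {"gripper":0,"offset":[0.03,0.021,0],"rotation":[0,0,0]}
    - {"gripper":0,"offset":[0.04,0,0],"rotation":[0,0,0]}
    - {"gripper":0,"offset":[0.04,0,0],"rotation":[0,0,0]}
    - {"gripper":0,"offset":[0.04,0,0],"rotation":[0,0,0]}
    - {"gripper":0,"offset":[0.04,0,0],"rotation":[0,0,0]}
    - {"gripper":0,"offset":[0.04,0,0],"rotation":[0,0,0]}
    - {"gripper":0,"offset":[0.04,0,0],"rotation":[0,0,0]}
    - {"gripper":0,"offset":[0.04,0,0],"rotation":[0,0,0]}
    - {"gripper":0,"offset":[0.04,0,0],"rotation":[0,0,0]}
    - {"gripper":0,"offset":[0.04,0,0],"rotation":[0,0,0]}
    - {"gripper":0,"offset":[0.04,0,0],"rotation":[0,0,0]}

```text
clock: 2.9
position: [0.4538, 0.1259, 0.3702]
ee_rot: [0.707, 0.707, -0.0, 0.0]
ft_force: [0.1, 0.0, -0.4]
grip_width: 0.003
grasp_force: 0.0
```

Emit:
jog_arm:
  deltas:
    - {"gripper":0,"offset":[0.032,0,0],"rotation":[0,0,0]}
    - {"gripper":0,"offset":[0.032,0,0],"rotation":[0,0,0]}
    - {"gripper":0,"offset":[0.032,0,0],"rotation":[0,0,0]}
    - {"gripper":0,"offset":[0.032,0,0],"rotation":[0,0,0]}
    - {"gripper":0,"offset":[0,0,0.037],"rotation":[0,0,0]}
    - {"gripper":0,"offset":[0,0,0.037],"rotation":[0,0,0]}
    - {"gripper":0,"offset":[0,0,0.037],"rotation":[0,0,0]}
    - {"gripper":0,"offset":[0,0,0.037],"rotation":[0,0,0]}
    - {"gripper":0,"offset":[0,0,0.037],"rotation":[0,0,0]}
    - {"gripper":0,"offset":[0,0,0],"rotation":[0,0,0]}

```text
clock: 3.9
position: [0.4521, 0.2506, 0.1811]
ee_rot: [0.707, 0.707, -0.004, -0.001]
ft_force: [-0.4, -0.6, 0.3]
grip_width: 0.001
grasp_force: 0.0
```

Emit:
jog_arm:
  deltas:
    - {"gripper":0,"offset":[-0.02,0,0],"rotation":[0,0,0]}
    - {"gripper":0,"offset":[-0.02,0,0],"rotation":[0,0,0]}
    - {"gripper":0,"offset":[-0.015,0,0],"rotation":[0,0,0]}
    - {"gripper":0,"offset":[-0.012,0,0],"rotation":[0,0,0]}
    - {"gripper":0,"offset":[-0.012,0,0],"rotation":[0,0,0]}
    - {"gripper":0,"offset":[-0.012,0,0],"rotation":[0,0,0]}
    - {"gripper":0,"offset":[-0.012,0,0],"rotation":[0,0,0]}
    - {"gripper":0,"offset":[-0.012,0,0],"rotation":[0,0,0]}
    - {"gripper":0,"offset":[-0.012,0,0],"rotation":[0,0,0]}
    - {"gripper":0,"offset":[-0.012,0,0.002],"rotation":[0,0,0]}
    - {"gripper":0,"offset":[-0.012,0,0.003],"rotation":[0,0,0]}
    - {"gripper":0,"offset":[-0.012,0,0.004],"rotation":[0,0,0]}
    - {"gripper":0,"offset":[-0.012,0,0.005],"rotation":[0,0,0]}

```text
clock: 5.2
position: [0.4546, 0.0767, 0.1716]
ee_rot: [0.707, 0.707, 0.0, 0.0]
ft_force: [0.4, 0.5, -0.3]
grip_width: -0.003
grasp_force: 0.1
```

```bash
python3 - <<'E'
from h import *
cv2.imwrite("pics/side1.png",imaging.camera("side"))
E
```

```text
(no output)
```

View pics/side1.png

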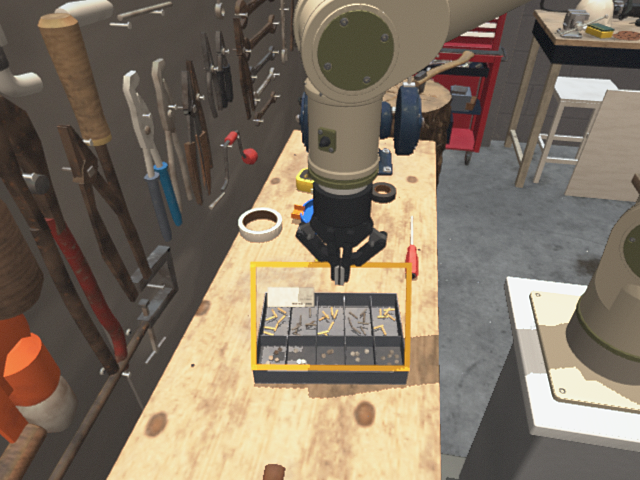

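The lid is tilting forward, with its free edge now at row 265, and it is probably falling. I'll raise the arm and check.

Emit:
jog_arm:
  deltas:
    - {"gripper":0,"offset":[-0.015,0,0],"rotation":[0,0,0]}
    - {"gripper":0,"offset":[-0.015,0,0],"rotation":[0,0,0]}
    - {"gripper":0,"offset":[0,0,0],"rotation":[0,0,0]}
    - {"gripper":0,"offset":[0,0,0],"rotation":[0,0,0]}
    - {"gripper":0,"offset":[0,0,0],"rotation":[0,0,0]}

```text
clock: 5.75
position: [0.4543, 0.0483, 0.1714]
ee_rot: [0.707, 0.707, 0.0, -0.0]
ft_force: [0.2, 0.6, -0.9]
grip_width: 0.003
grasp_force: 0.0
```

```bash
python3 - <<'E'
from h import *
im=imaging.camera("side");cv2.imwrite("pics/side2.png",im)
c=np.array([.467,.0615,.041]);L=np.array([np.sin(np.radians(9)),-np.cos(np.radians(9)),0]);h=c-.084*L
for a in (0,.06,.3,.6):
    print(a,proj("side",h+.168*(np.cos(a)*L+np.sin(a)*np.array([0,0,1]))))
k=mask(im,(18,130,110),(34,255,255),(240,240,425,390))
print([(r,int((k[r]>0).sum())) for r in range(240,390) if (k[r]>0).sum()>12])
E
```

```text
0 [333.2954 288.733 ]
0.06 [333.34   284.9127]
0.3 [333.4881 271.6719]
0.6 [333.5913 260.7403]
[(261, 14), (262, 18), (263, 127), (264, 131), (265, 133), (266, 133), (267, 131), (268, 33), (316, 13), (351, 13), (352, 13), (353, 13), (354, 13), (355, 13), (356, 13), (357, 13), (358, 13), (359, 13), (360, 13), (361, 13), (363, 13), (364, 105), (365, 158), (366, 158), (367, 159), (368, 159), (369, 157), (370, 27)]
```

```bash
python3 - <<'E'
from h import *
c=np.array([.467,.0615,.039]);L=np.array([np.sin(np.radians(9)),-np.cos(np.radians(9)),0]);h=c-.084*L
for a in np.arange(.3,1.6,.1):
    P=h+.168*(np.cos(a)*L+np.sin(a)*np.array([0,0,1]));print(round(a,1),proj("side",P)[1],P)
im=cv2.imread("pics/side2.png")
cv2.imwrite("pics/c2.png",cv2.resize(im[170:400,220:440],None,fx=2.5,fy=2.5))
E
```

```text
0.3 272.5101639443185 [ 0.479  -0.0141  0.0886]
0.4 268.11816295389156 [ 0.4781 -0.0084  0.1044]
0.5 264.4733254323259 [ 0.4769 -0.0012  0.1195]
0.6 261.6480664277298 [0.4756 0.0075 0.1339]
0.7 259.71819653729017 [0.474  0.0176 0.1472]
0.8 258.76182114189635 [0.4722 0.0289 0.1595]
0.9 258.85773568923554 [0.4702 0.0413 0.1706]
1.0 260.08323236466333 [0.4681 0.0548 0.1804]
1.1 262.5112462949295 [0.4658 0.0692 0.1887]
1.2 266.2067977471473 [0.4634 0.0843 0.1956]
1.3 271.2227351560463 [0.4609 0.1001 0.2009]
1.4 277.5948557216839 [0.4583 0.1163 0.2046]
1.5 285.3365765822678 [0.4557 0.1327 0.2066]
```

View pics/c2.png

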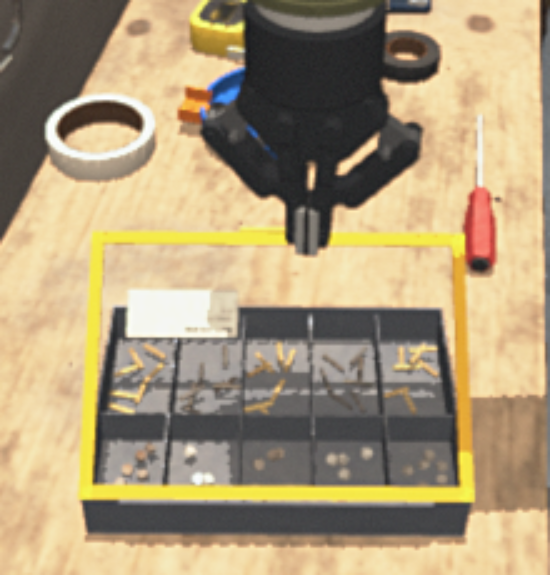

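The free edge is on the same row as before, but its span has narrowed from 158 to 150 px. The lid is therefore farther away and has been falling the whole time. I'll raise the arm, move toward the dish and look again.

Emit:
jog_arm:
  deltas:
    - {"gripper":0,"offset":[0,0,-0.03],"rotation":[0,0,0]}
    - {"gripper":0,"offset":[0,0,-0.03],"rotation":[0,0,0]}
    - {"gripper":0,"offset":[0,0,0],"rotation":[0,0,0]}
    - {"gripper":0,"offset":[0,0,0],"rotation":[0,0,0]}
    - {"gripper":0,"offset":[0,0,0],"rotation":[0,0,0]}
    - {"gripper":0,"offset":[0,0,0],"rotation":[0,0,0]}

```text
clock: 6.4
position: [0.4537, 0.0475, 0.2304]
ee_rot: [0.707, 0.707, -0.0, -0.001]
ft_force: [0.3, 0.3, 0.1]
grip_width: -0.004
grasp_force: 0.0
```

```bash
cat > lid.py <<'E'
from h import *
im=imaging.camera("side");cv2.imwrite("pics/side3.png",im)
k=mask(im,(18,130,110),(34,255,255),(240,240,425,390))
print([(r,int((k[r]>0).sum())) for r in range(240,390) if (k[r]>0).sum()>40])
E
python3 lid.py
```

```text
[(290, 124), (291, 134), (292, 134), (293, 134), (294, 58), (365, 157), (366, 158), (367, 158), (368, 158), (369, 90)]
```

The lid edge is now at rows 290–293, which means it is shut. Next is the move above the dish grip.

Emit:
jog_arm:
  deltas:
    - {"gripper":0.3,"offset":[-0.0322,0.0077,0],"rotation":[0,0,0]}
    - {"gripper":1,"offset":[-0.0322,0.0077,0],"rotation":[0,0,0]}
    - {"gripper":1,"offset":[-0.0322,0.0077,0],"rotation":[0,0,0]}
    - {"gripper":1,"offset":[-0.0322,0.0077,0],"rotation":[0,0,0]}
    - {"gripper":1,"offset":[-0.0322,0.0077,0],"rotation":[0,0,0]}
    - {"gripper":1,"offset":[-0.0322,0.0077,0],"rotation":[0,0,0]}
    - {"gripper":1,"offset":[-0.0322,0.0077,0],"rotation":[0,0,0]}
    - {"gripper":1,"offset":[-0.0322,0.0077,0],"rotation":[0,0,0]}
    - {"gripper":1,"offset":[-0.0322,0.0077,0],"rotation":[0,0,0]}
    - {"gripper":1,"offset":[-0.0322,0.0077,0],"rotation":[0,0,0]}
    - {"gripper":1,"offset":[0,0,0],"rotation":[0,0,0]}
    - {"gripper":1,"offset":[0,0,0.01],"rotation":[0,0,0]}
    - {"gripper":1,"offset":[0,0,0.02],"rotation":[0,0,0]}
    - {"gripper":1,"offset":[0,0,0.03],"rotation":[0,0,0]}
    - {"gripper":1,"offset":[0,0,0.01],"rotation":[0,0,0]}
    - {"gripper":1,"offset":[0,0,0],"rotation":[0,0,0]}
  newtons: 20

```text
clock: 8.05
position: [0.5301, -0.2733, 0.1596]
ee_rot: [0.707, 0.707, -0.0, -0.002]
ft_force: [0.9, 0.1, 0.2]
grip_width: 1.0
grasp_force: 0.0
```

```bash
python3 lid.py; python3 - <<'E'
from h import *
s=cv2.imread("pics/side3.png");t=imaging.camera("top")
a=cv2.resize(s[120:270,260:420],None,fx=2.5,fy=2.5);b=cv2.resize(t[150:300,300:460],None,fx=2.5,fy=2.5)
cv2.imwrite("pics/c3.png",np.hstack([a,b]));print(manip.get_obs()["position"])
E
```

```text
[(291, 132), (292, 134), (293, 134), (294, 134), (365, 146), (366, 157), (367, 157), (368, 157), (369, 85)]
[ 0.5315 -0.2742  0.1622]
```

View pics/c3.png

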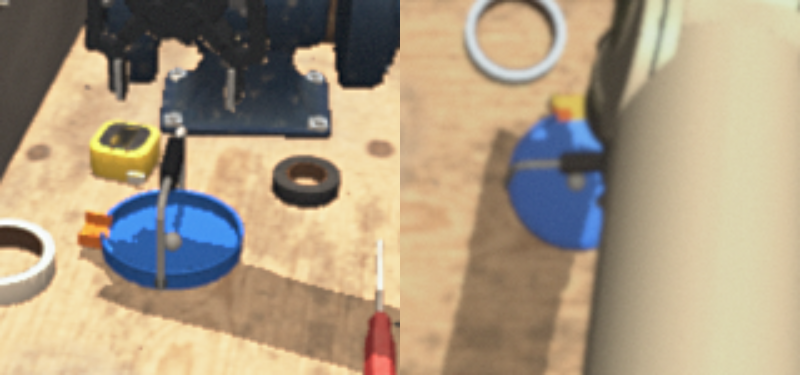

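The side crop shows the fingers at columns 120 and 231 and the grip at 173, so the grip is centred within about 2 mm. I'll go down and close slowly.

Emit:
jog_arm:
  deltas:
    - {"gripper":1,"offset":[0,0.001,0.01],"rotation":[0,0,0]}
    - {"gripper":1,"offset":[0,0,0.016],"rotation":[0,0,0]}
    - {"gripper":1,"offset":[0,0,0.016],"rotation":[0,0,0]}
    - {"gripper":1,"offset":[0,0,0.016],"rotation":[0,0,0]}
    - {"gripper":0.8,"offset":[0,0,0.01],"rotation":[0,0,0]}
    - {"gripper":0.6,"offset":[0,0,0],"rotation":[0,0,0]}
    - {"gripper":0.45,"offset":[0,0,0],"rotation":[0,0,0]}
    - {"gripper":0.35,"offset":[0,0,0],"rotation":[0,0,0]}
    - {"gripper":0.3,"offset":[0,0,0],"rotation":[0,0,0]}
    - {"gripper":0.28,"offset":[0,0,0],"rotation":[0,0,0]}
    - {"gripper":0.26,"offset":[0,0,0],"rotation":[0,0,0]}
    - {"gripper":0.24,"offset":[0,0,0],"rotation":[0,0,0]}
    - {"gripper":0.22,"offset":[0,0,0],"rotation":[0,0,0]}
    - {"gripper":0.2,"offset":[0,0,0],"rotation":[0,0,0]}
    - {"gripper":0.19,"offset":[0,0,0],"rotation":[0,0,0]}
    - {"gripper":0.18,"offset":[0,0,0],"rotation":[0,0,0]}
    - {"gripper":0.16,"offset":[0,0,0],"rotation":[0,0,0]}
    - {"gripper":0.1,"offset":[0,0,0],"rotation":[0,0,0]}
    - {"gripper":0,"offset":[0,0,0],"rotation":[0,0,0]}
    - {"gripper":0,"offset":[0,0,0],"rotation":[0,0,0]}
  newtons: 20

```text
clock: 10.15
position: [0.5321, -0.2748, 0.0934]
ee_rot: [0.707, 0.707, -0.0, 0.0]
ft_force: [0.5, -1.2, 1.4]
grip_width: 0.186
grasp_force: 20.1
```

```bash
python3 - <<'E'
from h import *
s=imaging.camera("side")
cv2.imwrite("pics/c4.png",cv2.resize(s[120:270,260:420],None,fx=3,fy=3));o=manip.get_obs();print(o["position"],o["grasp_force"],o["grip_width"],o["ft_force"])
E
```

```text
[ 0.5321 -0.2748  0.0934] 20.118551552295685 0.18607483719255777 [ 0.951  -1.7293  1.8207]
```

View pics/c4.png

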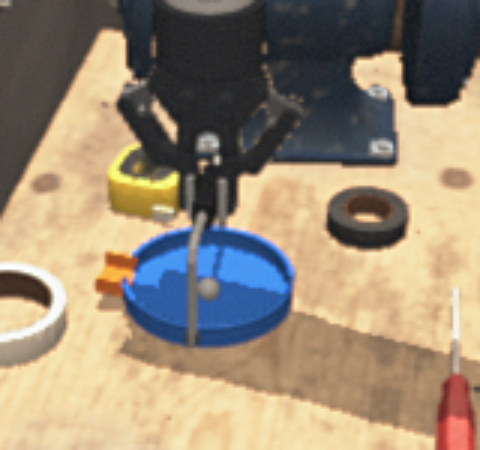

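It is gripped, at 15.8 mm opening, and the ball sits mid-dish at crop (208,287). I'll firm the grip and lift gently.

Emit:
jog_arm:
  deltas:
    - {"gripper":0,"offset":[0,0,0],"rotation":[0,0,0]}
    - {"gripper":0,"offset":[0,0,-0.002],"rotation":[0,0,0]}
    - {"gripper":0,"offset":[0,0,-0.004],"rotation":[0,0,0]}
    - {"gripper":0,"offset":[0,0,-0.007],"rotation":[0,0,0]}
    - {"gripper":0,"offset":[0,0,-0.01],"rotation":[0,0,0]}
    - {"gripper":0,"offset":[0,0,-0.013],"rotation":[0,0,0]}
    - {"gripper":0,"offset":[0,0,-0.015],"rotation":[0,0,0]}
    - {"gripper":0,"offset":[0,0,-0.015],"rotation":[0,0,0]}
    - {"gripper":0,"offset":[0,0,-0.015],"rotation":[0,0,0]}
    - {"gripper":0,"offset":[0,0,-0.015],"rotation":[0,0,0]}
    - {"gripper":0,"offset":[0,0,-0.013],"rotation":[0,0,0]}
    - {"gripper":0,"offset":[0,0,-0.01],"rotation":[0,0,0]}
    - {"gripper":0,"offset":[0,0,-0.008],"rotation":[0,0,0]}
    - {"gripper":0,"offset":[0,0,-0.006],"rotation":[0,0,0]}
    - {"gripper":0,"offset":[0,0,-0.004],"rotation":[0,0,0]}
    - {"gripper":0,"offset":[0,0,-0.003],"rotation":[0,0,0]}
    - {"gripper":0,"offset":[0,0,-0.001],"rotation":[0,0,0]}
    - {"gripper":0,"offset":[0,0,0],"rotation":[0,0,0]}
    - {"gripper":0,"offset":[0,0,0],"rotation":[0,0,0]}
  newtons: 50

```text
clock: 12.1
position: [0.5319, -0.2746, 0.234]
ee_rot: [0.707, 0.707, -0.0, -0.0]
ft_force: [-0.4, -0.2, -2.9]
grip_width: 0.182
grasp_force: 49.4
```

```bash
python3 - <<'E'
from h import *
s=imaging.camera("side")
cv2.imwrite("pics/c5.png",cv2.resize(s[80:240,240:430],None,fx=3,fy=3));o=manip.get_obs();print(o["position"],o["joint_pos"],o["grasp_force"],o["torque"])
for P in ([.5321,-.2748,.156],[.617,-.2748,.158]):print((proj("side",P)-[240,80])*3)
E
```

```text
[ 0.5319 -0.2746  0.234 ] [ 0.8941  0.3421 -0.6192  1.5198  0.2011  1.3446  0.2564] 49.411978125572205 [-0.0318  0.0039  0.0078]
[268.4081 245.8641]
[150.6201 232.6843]
```

View pics/c5.png

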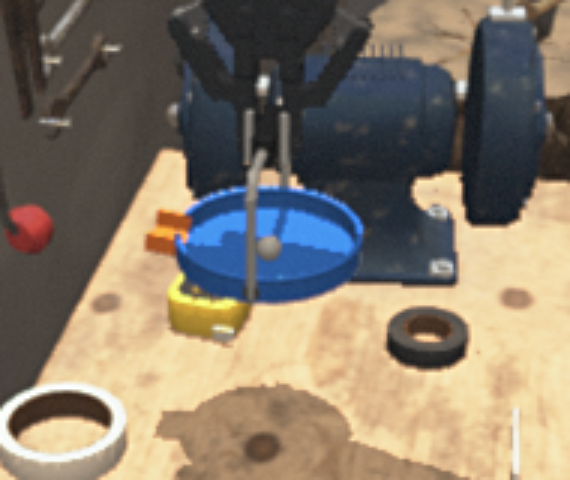

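The dish is lifted and level. The ball is at crop (269,248), against (268,246) expected for the middle, and the spout yaw is about 0. The next move turns the spout by −81°.

Emit:
jog_arm:
  deltas:
    - {"gripper":0,"offset":[0,0,0],"rotation":[0,0,1]}
    - {"gripper":0,"offset":[0,0,0],"rotation":[0,0,2]}
    - {"gripper":0,"offset":[0,0,0],"rotation":[0,0,3]}
    - {"gripper":0,"offset":[0,0,0],"rotation":[0,0,4]}
    - {"gripper":0,"offset":[0,0,0],"rotation":[0,0,5]}
    - {"gripper":0,"offset":[0,0,0],"rotation":[0,0,6]}
    - {"gripper":0,"offset":[0,0,0],"rotation":[0,0,6]}
    - {"gripper":0,"offset":[0,0,0],"rotation":[0,0,6]}
    - {"gripper":0,"offset":[0,0,0],"rotation":[0,0,6]}
    - {"gripper":0,"offset":[0,0,0],"rotation":[0,0,6]}
    - {"gripper":0,"offset":[0,0,0],"rotation":[0,0,6]}
    - {"gripper":0,"offset":[0,0,0],"rotation":[0,0,6]}
    - {"gripper":0,"offset":[0,0,0],"rotation":[0,0,5]}
    - {"gripper":0,"offset":[0,0,0],"rotation":[0,0,5]}
    - {"gripper":0,"offset":[0,0,0],"rotation":[0,0,4]}
    - {"gripper":0,"offset":[0,0,0],"rotation":[0,0,4]}
    - {"gripper":0,"offset":[0,0,0],"rotation":[0,0,3]}
    - {"gripper":0,"offset":[0,0,0],"rotation":[0,0,2]}
    - {"gripper":0,"offset":[0,0,0],"rotation":[0,0,1]}
    - {"gripper":0,"offset":[0,0,0],"rotation":[0,0,0]}

```text
clock: 14.15
position: [0.532, -0.2746, 0.2342]
ee_rot: [0.997, 0.078, -0.0, 0.0]
ft_force: [0.2, 0.2, -2.6]
grip_width: 0.175
grasp_force: 49.4
```

Emit:
jog_arm:
  deltas:
    - {"gripper":0,"offset":[0,-0.001,0],"rotation":[0,0,0]}
    - {"gripper":0,"offset":[0,-0.002,0],"rotation":[0,0,0]}
    - {"gripper":0,"offset":[0,-0.003,0],"rotation":[0,0,0]}
    - {"gripper":0,"offset":[0,-0.004,0],"rotation":[0,0,0]}
    - {"gripper":0,"offset":[0,-0.005,0],"rotation":[0,0,0]}
    - {"gripper":0,"offset":[0,-0.006,0],"rotation":[0,0,0]}
    - {"gripper":0,"offset":[0,-0.007,0],"rotation":[0,0,0]}
    - {"gripper":0,"offset":[0,-0.008,0],"rotation":[0,0,0]}
    - {"gripper":0,"offset":[0,-0.009,0],"rotation":[0,0,0]}
    - {"gripper":0,"offset":[0,-0.01,0],"rotation":[0,0,0]}
    - {"gripper":0,"offset":[0,-0.011,0],"rotation":[0,0,0]}
    - {"gripper":0,"offset":[0,-0.012,0],"rotation":[0,0,0]}
    - {"gripper":0,"offset":[-0.0008,-0.012,0],"rotation":[0,0,0]}
    - {"gripper":0,"offset":[-0.0008,-0.012,0],"rotation":[0,0,0]}
    - {"gripper":0,"offset":[-0.0008,-0.012,0],"rotation":[0,0,0]}
    - {"gripper":0,"offset":[-0.0008,-0.012,0],"rotation":[0,0,0]}
    - {"gripper":0,"offset":[-0.0008,-0.012,0],"rotation":[0,0,0]}
    - {"gripper":0,"offset":[-0.0008,-0.012,0],"rotation":[0,0,0]}
    - {"gripper":0,"offset":[-0.0008,-0.012,0],"rotation":[0,0,0]}
    - {"gripper":0,"offset":[-0.0008,-0.012,0],"rotation":[0,0,0]}

```text
clock: 16.15
position: [0.4984, -0.1028, 0.2343]
ee_rot: [0.997, 0.078, 0.0, 0.0]
ft_force: [-0.1, 0.2, -2.2]
grip_width: 0.173
grasp_force: 49.4
```

Emit:
jog_arm:
  deltas:
    - {"gripper":0,"offset":[-0.0008,-0.012,0],"rotation":[0,0,0]}
    - {"gripper":0,"offset":[-0.0008,-0.012,0],"rotation":[0,0,0]}
    - {"gripper":0,"offset":[-0.0008,-0.012,0],"rotation":[0,0,0]}
    - {"gripper":0,"offset":[-0.0008,-0.012,0],"rotation":[0,0,0]}
    - {"gripper":0,"offset":[-0.0008,-0.012,0],"rotation":[0,0,0]}
    - {"gripper":0,"offset":[-0.0008,-0.012,0],"rotation":[0,0,0]}
    - {"gripper":0,"offset":[-0.0004,-0.012,0],"rotation":[0,0,0]}
    - {"gripper":0,"offset":[0,-0.011,0],"rotation":[0,0,0]}
    - {"gripper":0,"offset":[0,-0.01,0],"rotation":[0,0,0]}
    - {"gripper":0,"offset":[0,-0.009,0],"rotation":[0,0,0]}
    - {"gripper":0,"offset":[0,-0.008,0],"rotation":[0,0,0]}
    - {"gripper":0,"offset":[0,-0.007,0],"rotation":[0,0,0]}
    - {"gripper":0,"offset":[0,-0.007,0],"rotation":[0,0,0]}
    - {"gripper":0,"offset":[0,-0.006,0],"rotation":[0,0,0]}
    - {"gripper":0,"offset":[0,-0.006,0],"rotation":[0,0,0]}
    - {"gripper":0,"offset":[0,-0.005,0],"rotation":[0,0,0]}
    - {"gripper":0,"offset":[0,-0.005,0],"rotation":[0,0,0]}
    - {"gripper":0,"offset":[0,-0.004,0],"rotation":[0,0,0]}
    - {"gripper":0,"offset":[0,-0.003,0],"rotation":[0,0,0]}
    - {"gripper":0,"offset":[0,-0.002,0],"rotation":[0,0,0]}

```text
clock: 18.15
position: [0.4674, 0.0606, 0.2343]
ee_rot: [0.997, 0.078, 0.0, 0.0]
ft_force: [-0.6, -1.1, -3.4]
grip_width: 0.179
grasp_force: 49.4
```

Emit:
jog_arm:
  deltas:
    - {"gripper":0,"offset":[0,-0.001,0],"rotation":[0,0,0]}
    - {"gripper":0,"offset":[0,0,0],"rotation":[0,0,0]}
    - {"gripper":0,"offset":[0,0,0],"rotation":[0,0,0]}
    - {"gripper":0,"offset":[0,0,0],"rotation":[0,0,0]}
    - {"gripper":0,"offset":[0,0,0],"rotation":[0,0,0]}
    - {"gripper":0,"offset":[0,0,0],"rotation":[0,0,0]}
    - {"gripper":0,"offset":[0,0,0],"rotation":[0,0,0]}
    - {"gripper":0,"offset":[0,0,0],"rotation":[0,0,0]}
    - {"gripper":0,"offset":[0,0,0],"rotation":[0,0,0]}
    - {"gripper":0,"offset":[0,0,0],"rotation":[0,0,0]}
    - {"gripper":0,"offset":[0,0,0],"rotation":[0,0,0]}
    - {"gripper":0,"offset":[0,0,0],"rotation":[0,0,0]}
    - {"gripper":0,"offset":[0,0,0],"rotation":[0,0,0]}
    - {"gripper":0,"offset":[0,0,0],"rotation":[0,0,0]}
    - {"gripper":0,"offset":[0,0,0],"rotation":[0,0,0]}
    - {"gripper":0,"offset":[0,0,0],"rotation":[0,0,0]}
    - {"gripper":0,"offset":[0,0,0],"rotation":[0,0,0]}
    - {"gripper":0,"offset":[0,0,0],"rotation":[0,0,0]}
    - {"gripper":0,"offset":[0,0,0],"rotation":[0,0,0]}
    - {"gripper":0,"offset":[0,0,0],"rotation":[0,0,0]}

```text
clock: 20.15
position: [0.4673, 0.0614, 0.2343]
ee_rot: [0.997, 0.078, 0.0, 0.0]
ft_force: [1.4, -0.1, -3.0]
grip_width: 0.177
grasp_force: 49.4
```

```bash
python3 - <<'E'
from h import *
s=imaging.camera("side")
cv2.imwrite("pics/c6.png",cv2.resize(s[170:390,220:440],None,fx=2.6,fy=2.6));o=manip.get_obs();print(o["position"],o["ee_rot"],o["joint_velocities"],o["grasp_force"])
p=o["position"]
for P in (p-[0,0,.078],p+[.0133,-.084,-.0764],p-[0,0,.093-.029]):print((proj("side",P)-[220,170])*2.6)
E
```

```text
[0.4673 0.0613 0.2343] [ 0.9969  0.0782 -0.      0.0001] [-0.0006 -0.      0.0004  0.0008  0.0004 -0.0021 -0.0017] 49.41517174243927
[294.2933 272.5644]
[295.7226 178.0616]
[294.492  254.9182]
```

View pics/c6.png

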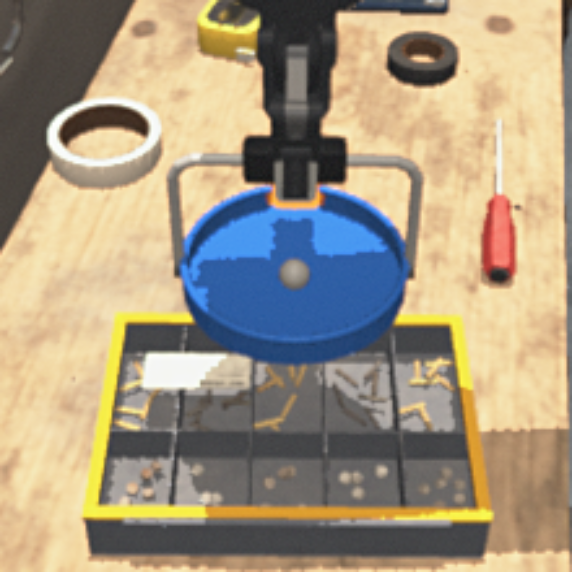

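The dish hangs level over the shut case. The ball is at crop (294,273), against (294,273) expected, and the spout is at (296,195), pointing at the latch side.

```bash
python3 -c "
from workcell import workorder
print(workorder.hand_in())"
```

```text
the job is handed in; nothing more can be done
None
```

I handed the job in at about 20 s on the robot's clock. The lid is shut and the dish is held level about 10 cm above the middle of the case, with its spout over the latch side and the ball at rest in its middle; no verdict came back.

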